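# Wake and zero the studio scale

### The job

Get the bench scale ready for weighing into the clay bowl that stands on its pan: with closed fingertips press the small round key slowly and lightly, well down (past half its travel of 10 mm), and let it come up to wake the scale, then press the long bar-shaped key the same way to zero it, and withdraw. Do not press the large round key, do not push hard on the keys or lean on the scale's body, and leave the bowl, cup, pot and spatula where they stand.

Things in the scene. Friction and masses are not known exactly. Their poses are not given: they have to be found in the camera images.
- scale: Fixed flat grey bench scale. Origin on the table under the middle of its key panel (100 mm in x, 260 in y, top 30 mm up), on the robot's side. Its +x runs from panel to steel pan (190 x 240 mm, centred 162 mm along +x, top 40 mm up). Three white spring keys stand on the panel in a row along its y at -70, 0 and 70 mm; which is where varies.
- wake_base: The small round key, 20 mm diameter, in a 28 mm round black surround: wakes the scale. Origin on the key's centre line, on the panel top, 30 mm above the table; the key's top face is 20 mm above the origin when up, 10 mm at the stop; surround 6 mm high. z up, axes along the scale's.
- units_base: The large round key, 36 mm diameter, in a 44 mm round black surround: changes the units, to be left alone. Origin on the key's centre line, on the panel top, 30 mm above the table; the key's top face is 20 mm above the origin when up, 10 mm at the stop; surround 6 mm high. z up, axes along the scale's.
- zero_base: The long bar-shaped key, 52 mm along the scale's x by 22 mm along its y, in a 60 x 30 mm black surround: zeroes the scale. Origin on the key's centre line, on the panel top, 30 mm above the table; the key's top face is 20 mm above the origin when up, 10 mm at the stop; surround 6 mm high. z up, axes along the scale's.
- wake_key (a joint): Travel of the small round key in m: 0 up, 0.010 at its firm stop. A spring returns it; it takes about 1 N to start, 4 N at 0.005 and 7 N at the stop, which need not be reached and is hit hard by a fast press. It counts as pressed past 0.0045 and as up below 0.0015.
- units_key (a joint): Travel of the large round key, the same range, spring and sense.
- zero_key (a joint): Travel of the bar-shaped key, the same range, spring and sense.
- bowl: Loose clay-coloured bowl, 120 mm across the rim, 55 mm high, standing on the pan (rim 95 mm above the table). Origin at the centre of its underside.
- cup: Loose white ceramic cup, 76 mm across, 85 mm high, on the table on the left or right of the scale. Origin at the centre of its underside.
- pot: Loose solid clay pot, a slightly tapering cylinder 84 mm across the foot, 100 mm high, on the table on the other side of the scale. Origin at the centre of its underside.
- spatula: Loose spatula with a wooden handle, 200 mm long, lying on the table between the robot and the scale. Origin on the underside near its middle, its x along its length.
There are look-alikes about, which are no part of the job. What is shaped like the bowl but orange is not meant.

How it is judged:
By the outcome, as a careful person would: the job done as asked, in the order asked, and still so for the second after the job is handed in, with the robot touching nothing.
It also fails if it takes over 40 s, if anything falls off the work surface, if the arm or the gripper's body presses on something with over 40 N, if the wrist force passes 120 N, or if a joint passes its speed limit or range.

### The arm

A 6-joint arm with a two-finger parallel gripper is mounted at the origin on the work surface. World frame = base frame: x ahead of the robot, y to its left, z up, the work surface at z = 0. Lengths are in m, angles in rad, forces in N, time in s.
With the tool pointing down it reaches from about 0.35 to 0.975 m from the base axis. Payload 4.9 kg.
Tool frame: the origin (TCP) lies at the very end of the fingers, on their centre line; the grasp point (between the pads) lies ctrl.grip_point_offset behind it (ctrl.grip_point_offset is the distance from the TCP to the grasp point, in m); z points along the fingers, y is the line along which they close (so a half turn about z gives the same grasp; the last joint's range is limited). The gripper opens to 85 mm and grips with 20 to 120 N. Pads are 22 mm wide; open, the fingers measure 114 mm over their backs; the gripper's body (76 mm by 85 mm) begins 54 mm behind the grasp point. The pads swing forward as they close: fully open they stand 13 mm farther back than shut.
Start: joints at [-1.358, 0.053, 1.613, -0, 1.476, -0.119], TCP at [0.204, -0.591, 0.231] pointing down, gripper open.
Joint ranges: [-3.01, 3.01], [-1.01, 2.22], [0.06, 2.58], [-1.02, 4.17], [0.09, 2.62], [-3.14, 3.14]. Speed limits (rad/s): [2.57, 2.57, 3.14, 3.14, 3.14, 3.14].

### API

Orientations are given as a rotation vector (axis times angle).
In Python, from station import ctrl gives the robot as it stands. The module is installed in compiled form; this text tells all that it offers.
- The arm moves only by the tool drive_tool, never from a script. Its argument "steps" is a list of rows, each an object with "translation": the shift along the tool's x, y, z normalised to -1 to 1, where 1 is 4 cm, a list of three; "angular": the turn, a rotation vector about the tool's x, y, z normalised to -1 to 1, where 1 is 8 degrees, a list of three; "gripper": the opening, from 0 (shut) to 1 (fully open). In form: [{"translation": [dx, dy, dz], "angular": [wx, wy, wz], "gripper": gripper}, ...]. A call has 1 to 8 rows; each row shifts and turns the commanded pose from where the row before left it, along the tool's axes as they then stand; what a row does not reach is not made up. A row lasts 1/8 s, in which the tool goes at most 62.5 mm and 10.7 degrees, less where a joint would pass 70% of its speed; a pose out of reach is approached as far as the arm can. A call with a number of a shift or a turn outside -1 to 1 is refused whole. A call with a gripper value outside its range is refused whole. The fingers move at their own pace and stop on an object; "force" is the grip in N (left out, the last holds). Time passes only in rows, so rows that do not move let the fingers close. It gives the time, the measured TCP pose, the force, the opening and the grip force at its end, in the units of the state.
- ctrl.get_obs(): the state, without advancing time (a new reading comes with each control period).
- ctrl.get_image(name): name is "scene" or "top"; returns a dict with "color" (400x640x3 uint8, red, green, blue), "depth" (400x640 float32, m along the optical axis (not along the pixel's ray), 0 where there is no reading), "fx", "fy", "cx", "cy" (pixels), "R" (3x3) and "t" (3): a world point X has camera coordinates R X + t. Camera axes: x right, y down, z forward; pixel columns grow to the right and rows downward; lengths in m; the calibration is good to about 2 mm. A picture is of the moment at which its call begins.
- ctrl.finish_job(): hands the job in; it is judged then, once.
The state is a dict: "t": time; "q": joint angles; "dq": joint speeds; "effort": joint torques, N m; "tool_pos": TCP position; "tool_rot": TCP orientation; "contact_force": force on the tool from outside, world axes, zero at the start; "wrist_torque": the same for the moment, N m; "opening": finger opening in m; "grip_force": force on a finger pad.
Only numpy, scipy, OpenCV 4.12 (cv2) and the standard library are available. Lean on these libraries where they do the work, as an engineer would, in place of code of your own. Each camera call takes 0.05 s, during which the arm holds its last target. There are 200 camera calls.

## Working session

There is one attempt and no reset: what is moved stays moved. The work goes in short steps, Python scripts to look and compute and a tool call to move; the robot and the scene stay as the last step left them, time stands still between calls to the robot, and variables do not carry over. Pictures are saved under pics/ and viewed, at most 10 in all, crops included, and the job is handed in when it is done.

Besides the shell and the picture viewer there is one more tool, called after "Emit:" in YAML: its name, and indented under it one key for each argument. drive_tool: Moves the arm, as the interface text tells. Its arguments: {"type":"object","properties":{"steps":{"type":"array"},"force":{"type":"number"}},"required":["steps"]}

```bash
mkdir -p pics; python3 - <<'E'
from station import ctrl
import cv2,numpy as np
for n in("top","scene"):
    i=ctrl.get_image(n); np.savez(n+'.npz',**i); cv2.imwrite(f'pics/{n}0.png',i['color'][:,:,::-1]); print(n,i['fx'],i['cx'],i['cy'],i['R'],i['t'])
o=ctrl.get_obs(); print(o['tool_pos'],o['tool_rot'],o['opening'],o['contact_force'],ctrl.grip_point_offset)
E
```

```text
top 432.5989726826291 323.74385344023466 197.34829137848536 [[ 0.00428488 -0.99997081  0.00632659]
 [-0.99815752 -0.00465986 -0.06049677]
 [ 0.06052449 -0.00605572 -0.99814834]] [0.04147524 0.62652626 0.97421295]
scene 504.4690435227288 317.4956171016403 207.22039327445364 [[ 0.54145463  0.84063358 -0.01273052]
 [ 0.61651529 -0.40730344 -0.67380472]
 [-0.57160806  0.35698613 -0.73879979]] [-0.34564694 -0.32533427  1.69698593]
[ 0.20346415 -0.59036065  0.23017138] [-3.09661937e+00 -5.18474491e-01  1.28432684e-04] 0.08515537230179511 [ 0.19374435  0.19971342 -0.3691218 ] 0.0187
```

View pics/top0.png

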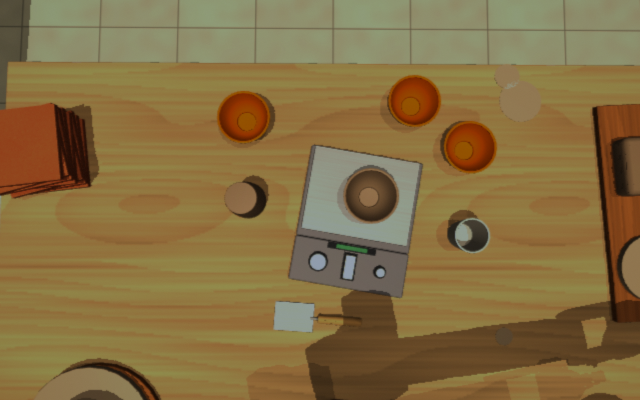

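View pics/scene0.png

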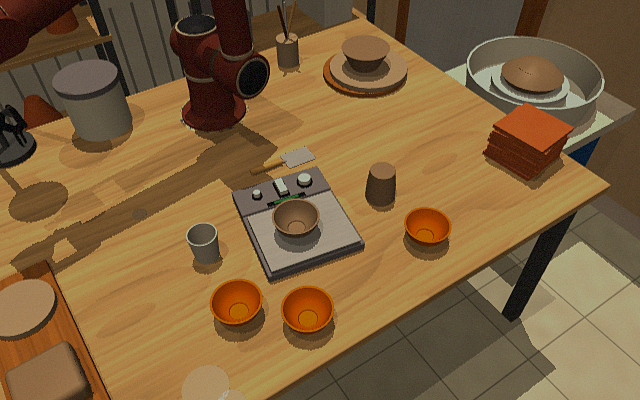

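The top view shows three white keys: the large round one at (318,261), the bar at (349,267) and the small round one at (380,272). The clay bowl is on the pan at (371,195), the cup at (471,235), the pot at (244,198) and the spatula at (315,317). The orange bowls are look-alikes. The wake key is the smallest disc, at (380,272), and the zero key is the bar. I'll measure both and confirm them in a crop.

```bash
cat > h.py <<'E'
import numpy as np
def ray(i,u,v,z):
    d=i['R'].T@np.array([(u-i['cx'])/i['fx'],(v-i['cy'])/i['fy'],1.]); c=-i['R'].T@i['t']
    return c+d*(z-c[2])/d[2]
E
python3 - <<'E'
import cv2,numpy as np
from h import ray
out=[]
for n,(x0,y0,x1,y1) in(("top",(285,225,425,300)),("scene",(230,165,330,210))):
    i=dict(np.load(n+'.npz')); c=i['color']; hsv=cv2.cvtColor(c,cv2.COLOR_RGB2HSV)
    crop=c[y0:y1,x0:x1]; m=((crop.min(2)>125)).astype(np.uint8)
    N,l,s,ce=cv2.connectedComponentsWithStats(m)
    for k in range(1,N):
        if 15<s[k,4]<600:
            u,v=ce[k]+[x0,y0]; yy,xx=np.where(l==k)
            d=i['depth'][yy+y0,xx+x0]; dm=np.median(d)
            P=i['R'].T@(np.array([(u-i['cx'])/i['fx']*dm,(v-i['cy'])/i['fy']*dm,dm])-i['t'])
            (_,wh,a)=cv2.minAreaRect(np.c_[xx,yy].astype(np.float32))
            print(n,(u,v),s[k,4],'ray.05',ray(i,u,v,.05).round(4),'depth',P.round(4),np.round(wh,1),round(a,1))
    b=cv2.resize(crop,None,fx=4,fy=4,interpolation=cv2.INTER_CUBIC)[:,:,::-1]
    out.append(cv2.copyMakeBorder(b,0,0,0,560-b.shape[1],cv2.BORDER_CONSTANT))
cv2.imwrite('pics/crop.png',np.vstack(out))
E
```

```text
top (np.float64(317.59537572254334), np.float64(261.46242774566474)) 173 ray.05 [0.4829 0.0574 0.05  ] depth [0.4828 0.0574 0.0495] [15. 13.] 90.0
top (np.float64(348.87692307692305), np.float64(266.9230769230769)) 195 ray.05 [ 0.4712 -0.0116  0.05  ] depth [ 0.4711 -0.0116  0.0498] [ 8.5 22.7] 9.5
top (np.float64(380.06666666666666), np.float64(272.44444444444446)) 45 ray.05 [ 0.4594 -0.0803  0.05  ] depth [ 0.4593 -0.0804  0.0491] [7. 6.] 90.0
scene (np.float64(303.7325581395349), np.float64(177.09302325581396)) 86 ray.05 [0.4829 0.0553 0.05  ] depth [0.4816 0.0561 0.0485] [ 8. 11.] 90.0
scene (np.float64(280.17894736842106), np.float64(184.44210526315788)) 95 ray.05 [ 0.4717 -0.0138  0.05  ] depth [ 0.4711 -0.0135  0.0492] [13.8  6.8] 60.3
scene (np.float64(255.85185185185185), np.float64(191.74074074074073)) 27 ray.05 [ 0.4595 -0.0829  0.05  ] depth [ 0.4593 -0.0828  0.0497] [4. 6.] 90.0
scene (np.float64(321.04545454545456), np.float64(200.31363636363636)) 220 ray.05 [0.5837 0.0472 0.05  ] depth [0.5749 0.0528 0.0389] [16.5 23.4] 72.3
```

View pics/crop.png

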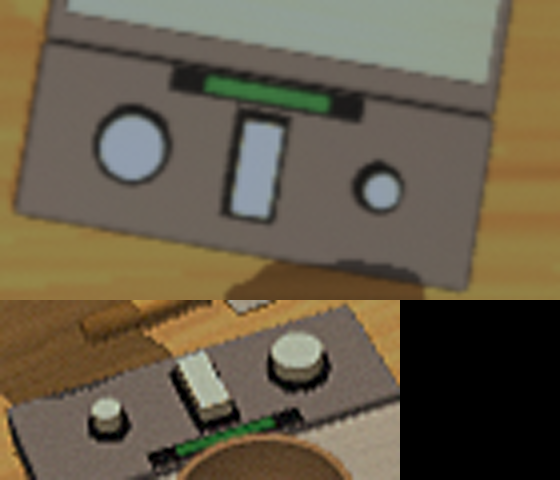

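The crop confirms the layout. The small round wake key is at world (0.459, -0.082) and the bar key at (0.471, -0.013). They're 70 mm apart with tops at 50 mm, which matches the description. The large round key at (0.483, 0.056) is the one to avoid. I'll close the fingers and move across high up.

Emit:
drive_tool:
  steps:
    - {"translation": [0.64, -0.62, 0], "angular": [0, 0, 0], "gripper": 0}
    - {"translation": [0.64, -0.62, 0], "angular": [0, 0, 0], "gripper": 0}
    - {"translation": [0.64, -0.62, 0], "angular": [0, 0, 0], "gripper": 0}
    - {"translation": [0.64, -0.62, 0], "angular": [0, 0, 0], "gripper": 0}
    - {"translation": [0.64, -0.62, 0], "angular": [0, 0, 0], "gripper": 0}
    - {"translation": [0.64, -0.62, 0], "angular": [0, 0, 0], "gripper": 0}
    - {"translation": [0.64, -0.62, 0], "angular": [0, 0, 0], "gripper": 0}
    - {"translation": [0.64, -0.62, 0], "angular": [0, 0, 0], "gripper": 0}

```text
t: 1.1
tool_pos: [0.3328, -0.3353, 0.2308]
tool_rot: [-3.098, -0.518, 0.0]
contact_force: [0.1, 1.1, 0.3]
opening: -0.0001
grip_force: 0.0
```

Emit:
drive_tool:
  steps:
    - {"translation": [0.64, -0.62, 0], "angular": [0, 0, 0], "gripper": 0}
    - {"translation": [0.64, -0.62, 0], "angular": [0, 0, 0], "gripper": 0}
    - {"translation": [0.64, -0.62, 0], "angular": [0, 0, 0], "gripper": 0}
    - {"translation": [0.64, -0.62, 0], "angular": [0, 0, 0], "gripper": 0}
    - {"translation": [0.64, -0.62, 0], "angular": [0, 0, 0], "gripper": 0}
    - {"translation": [0.64, -0.62, 0], "angular": [0, 0, 0], "gripper": 0}
    - {"translation": [0.64, -0.62, 0], "angular": [0, 0, 0], "gripper": 0}
    - {"translation": [0, 0, 0], "angular": [0, 0, 0], "gripper": 0}

```text
t: 2.1
tool_pos: [0.4457, -0.1124, 0.2308]
tool_rot: [-3.097, -0.524, 0.001]
contact_force: [0.4, -0.5, 0.1]
opening: 0.0001
grip_force: 0.0
```

Emit:
drive_tool:
  steps:
    - {"translation": [0.57, -0.61, 0], "angular": [0, 0, 0], "gripper": 0}
    - {"translation": [0, 0, 0.8], "angular": [0, 0, 0], "gripper": 0}
    - {"translation": [0, 0, 0.8], "angular": [0, 0, 0], "gripper": 0}
    - {"translation": [0, 0, 0.8], "angular": [0, 0, 0], "gripper": 0}
    - {"translation": [0, 0, 0.7], "angular": [0, 0, 0], "gripper": 0}
    - {"translation": [0, 0, 0.5], "angular": [0, 0, 0], "gripper": 0}
    - {"translation": [0, 0, 0.3], "angular": [0, 0, 0], "gripper": 0}
    - {"translation": [0, 0, 0], "angular": [0, 0, 0], "gripper": 0}

```text
t: 3.1
tool_pos: [0.4583, -0.0839, 0.0745]
tool_rot: [-3.098, -0.518, 0.003]
contact_force: [0.2, -1.2, 0.4]
opening: 0.0002
grip_force: 0.0
```

```bash
python3 - <<'E'
from station import ctrl
import cv2
i=ctrl.get_image("scene")
cv2.imwrite('pics/s1.png',cv2.resize(i['color'][100:250,180:380],None,fx=4,fy=4)[:,:,::-1])
o=ctrl.get_obs(); print(o['tool_pos'],o['contact_force'])
E
```

```text
[ 0.45902396 -0.08400658  0.07544437] [ 0.81618119 -0.59118843 -0.07963638]
```

View pics/s1.png

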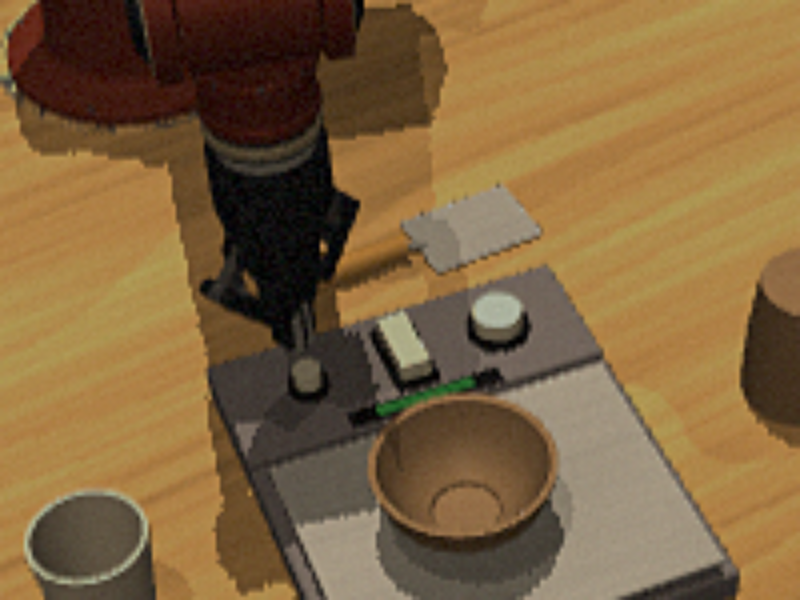

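The closed fingertips are just above the small round key (306,375 in the crop), and the bowl is clear of the gripper. I'll correct sideways by about 2.5 mm, come down to 55 mm, then press slowly.

Emit:
drive_tool:
  steps:
    - {"translation": [0.02, -0.06, 0.2], "angular": [0, 0, 0], "gripper": 0}
    - {"translation": [0, 0, 0.15], "angular": [0, 0, 0], "gripper": 0}
    - {"translation": [0, 0, 0.1], "angular": [0, 0, 0], "gripper": 0}
    - {"translation": [0, 0, 0.05], "angular": [0, 0, 0], "gripper": 0}
    - {"translation": [0, 0, 0.03], "angular": [0, 0, 0], "gripper": 0}
    - {"translation": [0, 0, 0.03], "angular": [0, 0, 0], "gripper": 0}
    - {"translation": [0, 0, 0.03], "angular": [0, 0, 0], "gripper": 0}
    - {"translation": [0, 0, 0], "angular": [0, 0, 0], "gripper": 0}

```text
t: 4.15
tool_pos: [0.459, -0.0811, 0.0516]
tool_rot: [-3.098, -0.519, 0.0]
contact_force: [0.3, -0.1, -0.0]
opening: -0.0002
grip_force: 0.0
```

Emit:
drive_tool:
  steps:
    - {"translation": [0, 0, 0.03], "angular": [0, 0, 0], "gripper": 0}
    - {"translation": [0, 0, 0.03], "angular": [0, 0, 0], "gripper": 0}
    - {"translation": [0, 0, 0.03], "angular": [0, 0, 0], "gripper": 0}
    - {"translation": [0, 0, 0.03], "angular": [0, 0, 0], "gripper": 0}
    - {"translation": [0, 0, 0.03], "angular": [0, 0, 0], "gripper": 0}
    - {"translation": [0, 0, 0], "angular": [0, 0, 0], "gripper": 0}
    - {"translation": [0, 0, 0], "angular": [0, 0, 0], "gripper": 0}

```text
t: 5.03
tool_pos: [0.4592, -0.0811, 0.0459]
tool_rot: [3.098, 0.519, 0.0]
contact_force: [-1.7, 0.1, 3.6]
opening: 0.0001
grip_force: 1.7
```

Emit:
drive_tool:
  steps:
    - {"translation": [0, 0, 0.025], "angular": [0, 0, 0], "gripper": 0}
    - {"translation": [0, 0, 0.025], "angular": [0, 0, 0], "gripper": 0}
    - {"translation": [0, 0, 0.025], "angular": [0, 0, 0], "gripper": 0}
    - {"translation": [0, 0, 0], "angular": [0, 0, 0], "gripper": 0}
    - {"translation": [0, 0, 0], "angular": [0, 0, 0], "gripper": 0}

```text
t: 5.65
tool_pos: [0.4591, -0.0811, 0.0428]
tool_rot: [3.098, 0.519, 0.0]
contact_force: [-0.9, 0.6, 4.5]
opening: 0.0
grip_force: 2.5
```

```bash
python3 - <<'E'
from station import ctrl
import numpy as np
f=[]
for k in range(6): ctrl.get_image("scene"); o=ctrl.get_obs(); f.append(np.r_[o['contact_force'],o['tool_pos'][2]])
print(np.mean(f,0),np.std(f,0))
E
```

```text
[-1.79066781  0.30320223  4.92266329  0.04288156] [5.01475735e-01 5.84556937e-01 6.34374272e-01 1.13088138e-05]
```

The mean force is 4.9 N, which puts the key about 6.5 to 7 mm down, so it's pressed. Now I'll let it up, lift, and move to the bar key.

Emit:
drive_tool:
  steps:
    - {"translation": [0, 0, -0.06], "angular": [0, 0, 0], "gripper": 0}
    - {"translation": [0, 0, -0.06], "angular": [0, 0, 0], "gripper": 0}
    - {"translation": [0, 0, -0.08], "angular": [0, 0, 0], "gripper": 0}
    - {"translation": [0, 0, -0.1], "angular": [0, 0, 0], "gripper": 0}
    - {"translation": [0, 0, -0.2], "angular": [0, 0, 0], "gripper": 0}
    - {"translation": [0, 0, -0.3], "angular": [0, 0, 0], "gripper": 0}
    - {"translation": [0, 0, 0], "angular": [0, 0, 0], "gripper": 0}

```text
t: 6.82
tool_pos: [0.4601, -0.0814, 0.0763]
tool_rot: [3.097, 0.519, 0.004]
contact_force: [0.2, -0.7, 0.3]
opening: 0.0001
grip_force: 0.0
```

Emit:
drive_tool:
  steps:
    - {"translation": [0.21, -0.38, 0], "angular": [0, 0, 0], "gripper": 0}
    - {"translation": [0.21, -0.38, 0], "angular": [0, 0, 0], "gripper": 0}
    - {"translation": [0.21, -0.38, 0], "angular": [0, 0, 0], "gripper": 0}
    - {"translation": [0.21, -0.38, 0], "angular": [0, 0, 0], "gripper": 0}
    - {"translation": [0, 0, 0], "angular": [0, 0, 0], "gripper": 0}
    - {"translation": [0, 0, 0], "angular": [0, 0, 0], "gripper": 0}

```text
t: 7.58
tool_pos: [0.471, -0.0126, 0.0746]
tool_rot: [3.098, 0.52, -0.0]
contact_force: [-1.0, -0.2, -0.4]
opening: -0.0
grip_force: 0.0
```

Emit:
drive_tool:
  steps:
    - {"translation": [0, 0, 0.2], "angular": [0, 0, 0], "gripper": 0}
    - {"translation": [0, 0, 0.15], "angular": [0, 0, 0], "gripper": 0}
    - {"translation": [0, 0, 0.1], "angular": [0, 0, 0], "gripper": 0}
    - {"translation": [0, 0, 0.05], "angular": [0, 0, 0], "gripper": 0}
    - {"translation": [0, 0, 0.03], "angular": [0, 0, 0], "gripper": 0}
    - {"translation": [0, 0, 0.03], "angular": [0, 0, 0], "gripper": 0}
    - {"translation": [0, 0, 0.03], "angular": [0, 0, 0], "gripper": 0}
    - {"translation": [0, 0, 0.03], "angular": [0, 0, 0], "gripper": 0}

```text
t: 8.57
tool_pos: [0.4711, -0.0126, 0.05]
tool_rot: [3.098, 0.519, 0.0]
contact_force: [-0.2, 0.2, 1.7]
opening: -0.0002
grip_force: 0.4
```

Emit:
drive_tool:
  steps:
    - {"translation": [0, 0, 0.03], "angular": [0, 0, 0], "gripper": 0}
    - {"translation": [0, 0, 0.03], "angular": [0, 0, 0], "gripper": 0}
    - {"translation": [0, 0, 0.03], "angular": [0, 0, 0], "gripper": 0}
    - {"translation": [0, 0, 0.03], "angular": [0, 0, 0], "gripper": 0}
    - {"translation": [0, 0, 0], "angular": [0, 0, 0], "gripper": 0}
    - {"translation": [0, 0, 0], "angular": [0, 0, 0], "gripper": 0}

```text
t: 9.32
tool_pos: [0.4711, -0.0127, 0.0453]
tool_rot: [3.098, 0.519, 0.0]
contact_force: [-1.7, 0.7, 4.2]
opening: -0.0001
grip_force: 1.8
```

Emit:
drive_tool:
  steps:
    - {"translation": [0, 0, 0.025], "angular": [0, 0, 0], "gripper": 0}
    - {"translation": [0, 0, 0.025], "angular": [0, 0, 0], "gripper": 0}
    - {"translation": [0, 0, 0.015], "angular": [0, 0, 0], "gripper": 0}
    - {"translation": [0, 0, 0], "angular": [0, 0, 0], "gripper": 0}
    - {"translation": [0, 0, 0], "angular": [0, 0, 0], "gripper": 0}

```text
t: 9.95
tool_pos: [0.4711, -0.0126, 0.0426]
tool_rot: [-3.098, -0.519, -0.0]
contact_force: [-2.2, 0.3, 4.9]
opening: -0.0
grip_force: 2.6
```

```bash
python3 - <<'E'
from station import ctrl
import numpy as np
f=[]
for k in range(6): ctrl.get_image("scene"); o=ctrl.get_obs(); f.append(np.r_[o['contact_force'],o['tool_pos'][2]])
print(np.mean(f,0),np.std(f,0))
E
```

```text
[-2.08593872  0.42028579  5.04552138  0.0426839 ] [9.00786454e-01 3.90734372e-01 6.87482938e-01 1.13416264e-05]
```

The bar key is about 7 mm down at 5 N. I'll release it and withdraw upward.

Emit:
drive_tool:
  steps:
    - {"translation": [0, 0, -0.06], "angular": [0, 0, 0], "gripper": 0}
    - {"translation": [0, 0, -0.06], "angular": [0, 0, 0], "gripper": 0}
    - {"translation": [0, 0, -0.08], "angular": [0, 0, 0], "gripper": 0}
    - {"translation": [0, 0, -0.1], "angular": [0, 0, 0], "gripper": 0}
    - {"translation": [0, 0, -0.3], "angular": [0, 0, 0], "gripper": 0}
    - {"translation": [0, 0, -0.6], "angular": [0, 0, 0], "gripper": 0}
    - {"translation": [0, 0, -0.8], "angular": [0, 0, 0], "gripper": 0}
    - {"translation": [0, 0, -0.8], "angular": [0, 0, 0], "gripper": 0}

```text
t: 11.25
tool_pos: [0.4708, -0.0126, 0.1559]
tool_rot: [3.098, 0.519, 0.0]
contact_force: [0.1, -0.8, 0.5]
opening: 0.0002
grip_force: 0.0
```

Emit:
drive_tool:
  steps:
    - {"translation": [0, 0, -0.8], "angular": [0, 0, 0], "gripper": 0}
    - {"translation": [0, 0, -0.5], "angular": [0, 0, 0], "gripper": 0}
    - {"translation": [0, 0, 0], "angular": [0, 0, 0], "gripper": 0}
    - {"translation": [0, 0, 0], "angular": [0, 0, 0], "gripper": 0}

```text
t: 11.75
tool_pos: [0.4703, -0.0125, 0.2051]
tool_rot: [-3.098, -0.519, 0.003]
contact_force: [0.4, -0.6, 0.7]
opening: 0.0003
grip_force: 0.0
```

```bash
python3 - <<'E'
from station import ctrl
import cv2
i=ctrl.get_image("scene")
cv2.imwrite('pics/s2.png',cv2.resize(i['color'][100:250,180:380],None,fx=4,fy=4)[:,:,::-1])
o=ctrl.get_obs(); print(o['t'],o['tool_pos'],o['contact_force'])
E
```

```text
11.8 [ 0.47009429 -0.0124858   0.20467572] [-1.08423342 -0.29217032 -0.01873537]
```

View pics/s2.png

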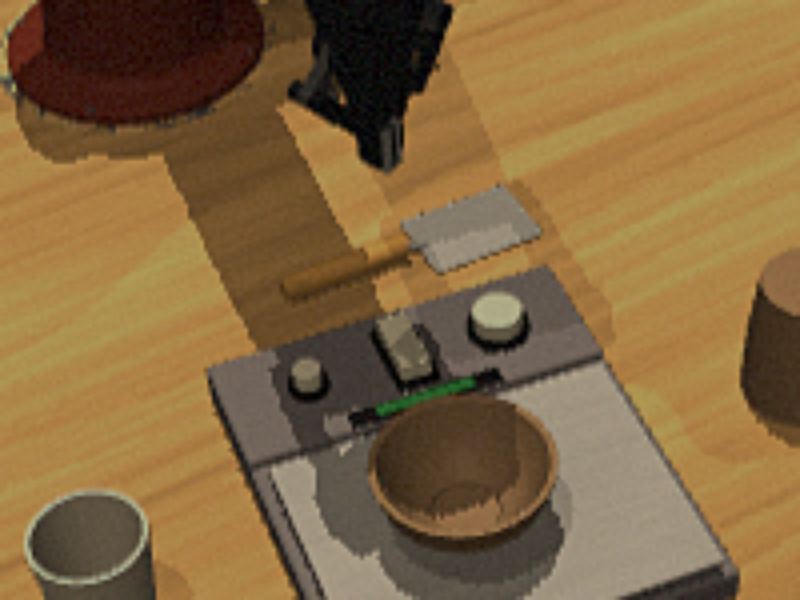

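All three keys are up (306,375; 405,345; 498,318 in the crop). The bowl, cup, pot and spatula haven't moved, and the arm is clear of everything.

```bash
python3 -c "
from station import ctrl
print(ctrl.finish_job())"
```

```text
the job is handed in; nothing more can be done
None
```

I pressed the small round wake key, then the bar-shaped zero key, each about 7 mm down at roughly 5 N, then released them and withdrew; the large round key was not touched, the bowl, cup, pot and spatula stayed in place, and the job was handed in at about 12 s (no verdict was returned).

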